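Close a board holder by one hole and keep its index pin home

ROBOT

A 6-joint arm with a two-finger parallel gripper is mounted at the origin on a cart in front of the work surface, level with it; the furniture and walls round the work are solid. World frame = base frame: x ahead of the robot, y to its left, z up, the work surface at z = 0. Lengths are in m, angles in rad, forces in N, time in s.
With the tool pointing down it reaches from about 0.425 to 1.125 m from the base axis. Payload 14.9 kg.
Tool frame: the origin (TCP) lies at the very end of the fingers, on their centre line; the grasp point (between the pads) lies 19 mm behind it (env.hold_point_z is the distance from the TCP to the grasp point, in m); z points along the fingers, y is the direction in which the jaws open and shut (so a half turn about z gives the same grasp; the last joint's range is limited). The gripper opens to 91 mm and grips with 3 to 60 N. Pads are 32 mm wide; open, the fingers measure 118 mm over their backs; the gripper's body (76 mm by 178 mm) begins 60 mm behind the grasp point.
Start: joints at [1.149, 0.379, 1.734, -0, 1.028, -0.033], TCP at [0.265, 0.648, 0.214] pointing down, gripper open.
Joint ranges: [-2.77, 2.77], [-0.74, 2.19], [0, 2.66], [-1.06, 4.2], [0.31, 2.87], [-3.08, 3.08]. Speed limits (rad/s): [1.89, 1.89, 2.39, 3.14, 3.14, 3.14].

INTERFACE

Orientations are given as a unit quaternion [x, y, z, w].
In Python, from workcell import env, camera, finish_job gives the robot as it stands.
- The arm moves only by the tool jog_arm, never from a script. Its argument "deltas" is one flat list of numbers, 7 for each row, row after row: the turn, a rotation vector about the tool's x, y, z in degrees, then the shift along the tool's x, y, z in mm, then the opening, from 0 (shut) to 1 (fully open). A call has 1 to 5 rows; each row is the pose to reach, as a shift and turn from the pose commanded when the call began, along the tool's axes at that moment; what a row does not reach only later rows make up. A row lasts 1/8 s, in which the tool goes at most 62.5 mm and 10.7 degrees, less where a joint would pass 70% of its speed; a pose out of reach is approached as far as the arm can. A call with a gripper value outside its range is refused whole. The fingers move at their own pace and stop on an object; the grip force is fixed at half the most. Time passes only in rows, so rows that repeat a pose let the fingers close. It gives the time, the measured TCP pose, the force and the opening at its end, in the units of the state.
- env.get_state(): the state, without advancing time (a new reading comes with each control period).
- camera(name): name is "scene" or "top"; returns a dict with "img" (480x640x3 uint8, blue, green, red), "camera_matrix" (3x3 intrinsics, pixels), "origin" and "attitude" of the camera in the world. Camera axes: x right, y down, z forward; pixel columns grow to the right and rows downward; lengths in m; the calibration is good to about 2 mm. A picture is of the moment at which its call begins. There is no depth.
- finish_job(): hands the job in, once; it reports no verdict.
The state is a dict: "time": time; "joints": joint angles; "joint_vel": joint speeds; "tau": joint torques, N m; "tcp_pos": TCP position; "tcp_rot": TCP orientation; "wrist_force": force on the tool from outside, world axes, zero at the start; "moment": the same for the moment, N m; "finger_gap": finger opening in m.
Only numpy, scipy, OpenCV 4.12 (cv2) and the standard library are available. Lean on these libraries where they do the work, as an engineer would, in place of code of your own. Each camera call takes 0.05 s, during which the arm holds its last target.

TASK

The circuit board is lying loose in the board holder. Pull up the knob of the spring-loaded index pin to unlock the sliding jaw, slide the jaw one hole towards the board so that the board's edges sit in the channels of both jaws, without jamming the board, and let the pin drop fully into that hole. Then keep hold of the knob with the pin home and finish like that, still holding it, so that the clamp screws can be done up.

Things in the scene. Friction and masses are not known exactly. Their poses are not given: they have to be found in the camera images.
- board_holder: Aluminium board holder fixed to the bench: a plate 160 (x) x 330 (y) mm, its top 16 mm above the bench. Origin on the bench under the plate's middle, z up; the jaw slides along y. A fixed jaw stands at the +y end, the sliding jaw in the -y half; each is 90 mm wide in x, 60 mm high above the bench, with a channel 8 mm deep facing the other, 47 to 55.5 mm above the bench, for a board's edge
- next_hole (a point): Mouth of the next hole, in the plate's top, under the sliding jaw. The holes are 9.5 mm wide and 25 mm apart, in a row along the holder's y in the middle of the plate (x = 0); the 8 mm pin starts in the hole at y = -53 mm of the holder, this one is at y = -28 mm, on the board's side of it
- jaw_channel (a point): Middle of the closed back of the sliding jaw's channel, 51 mm above the bench, axes as the holder's; 40 mm nearer the board than the axis of the pin. The mouth of the channel is 8 mm further on, towards the board
- pull_knob (a point): Round black pull knob of the index pin, 26 mm in diameter, 25 mm tall, above a slim 19 mm barrel on the sliding jaw. Origin on its axis at mid-height (85 mm above the bench with the pin home), axes as the holder's. Straight sides from 9 mm below to 9 mm above the origin, top 12.5 mm above it; the jaw's upright ends 25 mm below it. The jaw is slid by this knob
- sliding_jaw (a joint): Position of the sliding jaw along the holder's +y, in m, growing towards the board: 0 in the hole where it starts, 0.025 in the next hole, about 0.75 mm of play in each. Slides with 1.5 N of friction once the pin is out
- lock_pin (a joint): Lift of the index pin and its knob, straight up, in m: 0 fully home, clear of the hole from 0.009, end stop at 0.013. A spring drives it down with 4 N (home) to 9 N (fully pulled). Over the plate between holes it rides at 0.009
- control_board: Green circuit board, solder side up, standing on its components on the holder's plate: 124 mm between the edges for the jaws, the sheet 34 to 36 mm above the origin (underside of the components). Its x lies along the holder's y; edge x = +64 mm is just in the fixed jaw's channel, x = -60 mm faces the sliding jaw, which may push it on 3 mm. Once held it has 4 mm of play. Loose, about 0.24 kg
- red_driver: Bystander: screwdriver with a red handle, 160 mm long, lying beside the holder on the robot's side
- cutters: Bystander: side cutters with red handles, 119 mm long, lying behind the holder
- solder: Bystander: solder reel, 52 mm in diameter, 38 mm tall, standing behind the holder

How it is judged:
On the way, in this order (a step that is already met when the one before it is completed fails the run):
1. the pin is pulled clear of its hole, the jaw still where it was (value of joint lock_pin above 0.008 m and value of joint sliding_jaw between -0.006 and 0.006 m), for 0.05 s.
2. the pin is home in the next hole (value of joint lock_pin below 0.0015 m and value of joint sliding_jaw between 0.0225 and 0.0275 m), for 0.2 s.
At the end, for the whole second after the job is handed in: The jaw is one hole nearer the board (25 mm, within 2.5 mm) with the pin home (lift under 1.5 mm); the board lies level with an edge in each jaw's channel, at rest; the fingers still hold the knob (contact force over 2 N) (all of step 2 and contact force between the fingers and lock_pin above 2 N and y of control_board in the frame of board_holder between 0.0705 and 0.0775 m and z of control_board in the frame of board_holder between 0.0135 and 0.0195 m and angle between the x axis of control_board and the y axis of board_holder, either way round below 0.08 rad and linear speed of control_board below 0.02 m/s); the arm keeps its last pose, push and grip.
It fails at once if the board is jammed: pressed by the sliding jaw with more than 25 N (contact force between sliding_jaw and control_board above 25 N).
It fails at once if the board is tipped (angle between control_board's own z axis and vertical above 0.2 rad).
It fails at once if a bystander is moved by more than 20 mm (distance of any of red_driver, cutters, solder from where it was at the start of the episode above 0.02 m).
It also fails if it takes over 37 s, if anything falls off the work surface, if the arm or the gripper's body presses on something with over 40 N, if the wrist force passes 120 N, or if a joint passes its speed limit or range.

## Working session

There is one attempt and no reset: what is moved stays moved. The work goes in short steps, Python scripts to look and compute and a tool call to move; the robot and the scene stay as the last step left them, time stands still between calls to the robot, and variables do not carry over. Pictures are saved under pics/ and viewed, and the job is handed in when it is done.

Besides the shell and the picture viewer there is one more tool, called after "Emit:" as name(argument=value, ...) on one line, values as JSON. jog_arm: Moves the arm, as the interface text tells. Its arguments: {"type":"object","properties":{"deltas":{"type":"array"}},"required":["deltas"]}

```bash
ls; mkdir -p pics
python3 - <<'E'
from workcell import env,camera
import cv2,numpy as np
print(env.get_state(), env.hold_point_z)
for n in("scene","top"):
    c=camera(n); cv2.imwrite(f"pics/{n}0.png",c["img"]); print(n,c["camera_matrix"],c["origin"],c["attitude"])
E
```

```text
pics
{'time': 0.0, 'joints': array([ 1.14870700e+00,  3.79397446e-01,  1.73478358e+00,  8.95384208e-06,
        1.02846129e+00, -3.33265037e-02]), 'joint_vel': array([ 0.00170575, -0.00061229,  0.00113058,  0.00126005, -0.00033459,
        0.000127  ]), 'tau': array([ 2.68060161e-03, -7.63705444e+01, -4.34388757e+01,  6.51461771e-02,
        4.23663610e-02, -9.26181474e-05]), 'tcp_pos': array([0.26519215, 0.64740247, 0.21329463]), 'tcp_rot': array([ 1.93161874e-01,  9.81166762e-01, -5.10415931e-04, -1.22211975e-04]), 'wrist_force': array([-0.28336306,  0.14198097,  0.04028767]), 'moment': array([ 0.04393605, -0.04394612, -0.04144888]), 'finger_gap': 0.09098062456146112} 0.0188
scene [[525.77188704   0.         314.3041296 ]
 [  0.         525.77188704 243.31168924]
 [  0.           0.           1.        ]] [0.31868749 0.63173514 0.64539984] [-0.18988684  0.88633885 -0.41244357  0.09075645]
top [[445.29558837   0.         314.32704274]
 [  0.         445.29558837 237.47125132]
 [  0.           0.           1.        ]] [0.53274976 0.06297494 0.92186761] [-0.70324735  0.70927034 -0.04037001  0.0273679 ]
```

View pics/scene0.png

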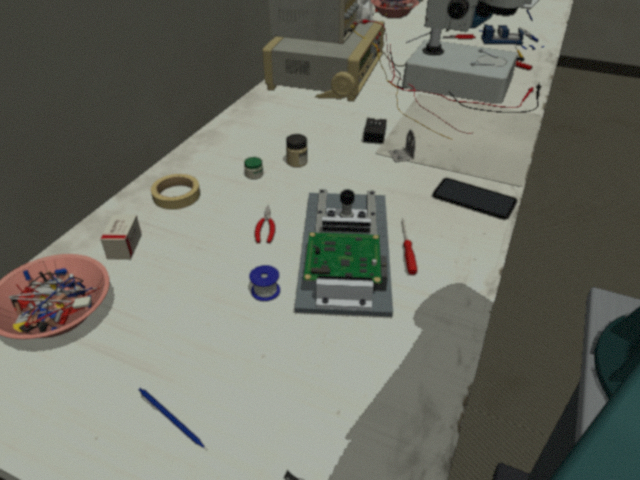

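View pics/top0.png

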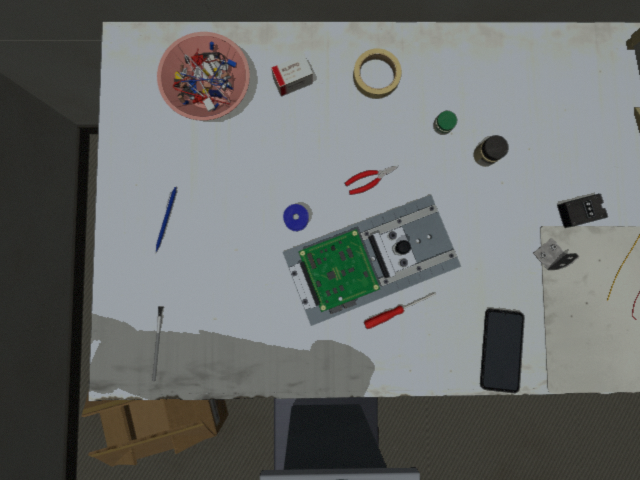

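The scene view shows the knob at about (347,197), the board at (345,255) and the fixed jaw at (345,290). In the top view the knob is at (403,247) and the plate corners are near (284,250), (431,195), (460,265) and (311,325). Next I'll measure these properly.

```bash
cat > h.py <<'E'
from workcell import env,camera
import cv2,numpy as np
from scipy.spatial.transform import Rotation as R
def ray(c,p):
    K=c["camera_matrix"]; d=np.linalg.inv(K)@[p[0],p[1],1.]
    return np.array(c["origin"]),R.from_quat(c["attitude"]).as_matrix()@d
def onz(c,p,z):
    o,d=ray(c,p); return o+d*(z-o[2])/d[2]
def proj(c,P):
    q=R.from_quat(c["attitude"]).as_matrix().T@(np.array(P)-c["origin"]); q=c["camera_matrix"]@q; return q[:2]/q[2]
def tri(c1,p1,c2,p2):
    o1,d1=ray(c1,p1);o2,d2=ray(c2,p2)
    s,*_=np.linalg.lstsq(np.c_[d1,-d2],o2-o1,rcond=None)
    a=o1+s[0]*d1;b=o2+s[1]*d2
    return (a+b)/2,np.linalg.norm(a-b)
E
python3 - <<'E'
from h import *
c=camera("top");s=camera("scene")
for n,k,(x0,y0,x1,y1) in(("top",c,(270,180,480,340)),("scene",s,(285,175,405,325))):
    f=3.8 if n=="top" else 4
    cv2.imwrite(f"pics/{n}_z.png",cv2.resize(k["img"][y0:y1,x0:x1],None,fx=f,fy=f,interpolation=cv2.INTER_CUBIC)[:600])
# plate mask in top: non-white region's hull
for n,k,roi in(("top",c,(278,188,468,332)),("scene",s,(290,190,400,318))):
    im=k["img"].astype(int);v=im.max(2)
    hsv=cv2.cvtColor(k["img"],cv2.COLOR_BGR2HSV)
    m=((v<150)).astype(np.uint8)*255
    mm=np.zeros_like(m);x0,y0,x1,y1=roi;mm[y0:y1,x0:x1]=m[y0:y1,x0:x1]
    mm=cv2.morphologyEx(mm,cv2.MORPH_OPEN,np.ones((5,5)))
    cs=max(cv2.findContours(mm,cv2.RETR_EXTERNAL,cv2.CHAIN_APPROX_NONE)[0],key=cv2.contourArea)
    h=cv2.convexHull(cs); 
    r=cv2.minAreaRect(h); print(n,r,cv2.boxPoints(r).tolist())
    if n=="top":
        P=[onz(k,p,0.016) for p in cv2.boxPoints(r)];print(np.round(P,4)); print([np.linalg.norm(P[i]-P[(i+1)%4]).round(4) for i in range(4)])
    # knob: dark blob
    kn=(v<45).astype(np.uint8)*255
    zz=np.zeros_like(kn)
    x0,y0,x1,y1=(385,230,425,265) if n=="top" else (330,180,365,215)
    zz[y0:y1,x0:x1]=kn[y0:y1,x0:x1]
    for q in cv2.findContours(zz,cv2.RETR_EXTERNAL,cv2.CHAIN_APPROX_NONE)[0]:
        if cv2.contourArea(q)>30: print(n,"knob",cv2.minEnclosingCircle(q),cv2.boundingRect(q),cv2.contourArea(q))
E
```

```text
top ((370.9395446777344, 258.56170654296875), (80.77705383300781, 161.94000244140625), 68.38521575927734) [[280.7855529785156, 250.8397216796875], [431.3381652832031, 191.186767578125], [461.0935363769531, 266.28369140625], [310.5409240722656, 325.9366455078125]]
[[ 0.593   0.1144  0.016 ]
 [ 0.7144 -0.1978  0.016 ]
 [ 0.5583 -0.2535  0.016 ]
 [ 0.4416  0.0552  0.016 ]]
[np.float64(0.335), np.float64(0.1657), np.float64(0.33), np.float64(0.1625)]
top knob ((402.5, 247.1666717529297), 7.546257972717285) (395, 241, 16, 13) 134.5
scene ((343.0, 253.5), (127.0, 100.0), 90.0) [[293.0, 190.0], [393.0, 190.0], [393.0, 317.0], [293.0, 317.0]]
scene knob ((346.3061218261719, 197.5408172607422), 7.572774410247803) (340, 190, 14, 16) 141.0
```

View pics/top_z.png

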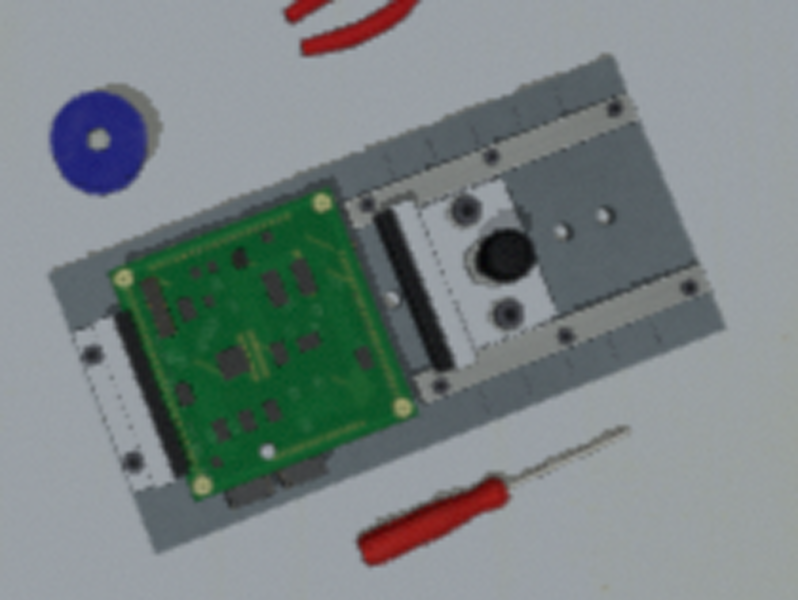

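View pics/scene_z.png

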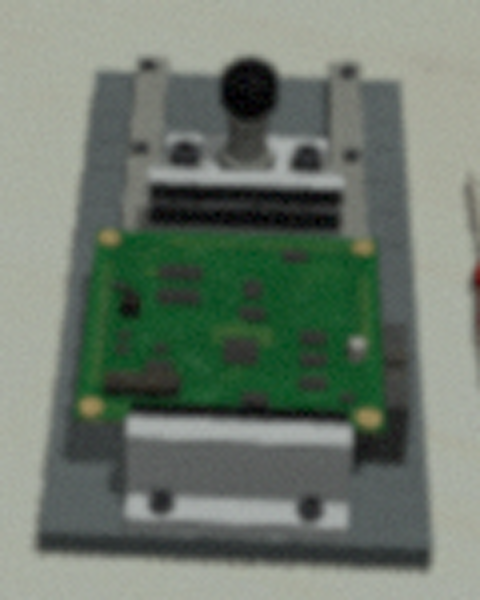

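The zoomed top crop shows the plate corners at about (50,272), (613,55), (725,327) and (157,553). The knob is at (505,255), empty holes are at (563,231) and (605,214) behind it, and the next hole is at about (392,299).

Run:
```python
from h import *
c=camera("top");s=camera("scene")
z=lambda p:np.array(p)/3.8+[270,180]
P=np.array([onz(c,z(p),0.016) for p in[(50,272),(613,55),(725,327),(157,553)]])
print(P.round(4),[np.linalg.norm(P[i]-P[(i+1)%4]).round(4) for i in range(4)])
ctr=P.mean(0)
ey=(P[0]+P[3]-P[1]-P[2]);ey/=np.linalg.norm(ey);print("ey",ey,np.degrees(np.arctan2(ey[1],ey[0])),"ctr",ctr)
ex=np.cross(ey,[0,0,1])
def loc(q): q=np.array(q)-ctr; return np.round([q@ex,q@ey,q[2]+.016],4)
for a in[(563,231),(605,214),(392,299)]: print("hole",loc(onz(c,z(a),.016)))
for h in(.085,.09,.0975): print("knob",h,onz(c,(402.7,247.1),h).round(4),loc(onz(c,(402.7,247.1),h)))
for t in((346.4,197.5),(347.3,197.5)):
  k,e=tri(c,(402.7,247.1),s,t);print("tri",k.round(4),e.round(4),loc(k))
pred=ctr+ey*-.053;pred[2]=.085;print("pred",pred, proj(c,pred),proj(s,pred))
# board corners standoffs
for a in[(322,203),(124,278),(203,485),(403,408)]:print("bd",loc(onz(c,z(a),.052)))
st=env.get_state();M=R.from_quat(st["tcp_rot"]).as_matrix();print(M.round(4),st["tcp_pos"])
```

```text
[[ 0.5914  0.1096  0.016 ]
 [ 0.7075 -0.1975  0.016 ]
 [ 0.5588 -0.2529  0.016 ]
 [ 0.4424  0.0536  0.016 ]] [np.float64(0.3283), np.float64(0.1586), np.float64(0.3279), np.float64(0.1592)]
ey [-0.35424593  0.9351523   0.        ] 110.7472365033327 ctr [ 0.57501594 -0.07180599  0.016     ]
hole [ 0.0002 -0.1019  0.016 ]
hole [ 0.0005 -0.1267  0.016 ]
hole [-0.0003 -0.0019  0.016 ]
knob 0.085 [ 0.5936 -0.1198  0.085 ] [ 0.0003 -0.0514  0.085 ]
knob 0.09 [ 0.5932 -0.1187  0.09  ] [ 0.0004 -0.0503  0.09  ]
knob 0.0975 [ 0.5927 -0.1171  0.0975] [ 0.0005 -0.0486  0.0975]
tri [ 0.5944 -0.1195  0.085 ] 0.0018 [ 0.0012 -0.0514  0.085 ]
tri [ 0.5936 -0.1197  0.0851] 0.0001 [ 0.0004 -0.0514  0.0851]
pred [ 0.59379098 -0.12136906  0.085     ] [403.52801574 246.97428557] [347.56816409 197.06583905]
bd [0.0593 0.019  0.052 ]
bd [0.0601 0.1286 0.052 ]
bd [-0.0528  0.1292  0.052 ]
bd [-0.0538  0.0194  0.052 ]
[[-9.254e-01  3.791e-01 -1.000e-04]
 [ 3.791e-01  9.254e-01 -3.000e-04]
 [ 0.000e+00 -4.000e-04 -1.000e+00]] [0.2653098  0.64764556 0.21372289]
```

The measurements agree: the triangulated knob height is 0.085 and the holes are about 25 mm apart. I'll grip along the holder's y. First I move above the knob.

Emit:
jog_arm(deltas=[0,0,50,-214,-211,0,1,0,0,50,-214,-211,0,1,0,0,50,-214,-211,0,1,0,0,50,-214,-211,0,1,0,0,50,-214,-211,0,1])

```text
time: 0.92
tcp_pos: [0.3839, 0.3694, 0.2141]
tcp_rot: [0.592, 0.806, 0.0, 0.0]
wrist_force: [0.5, 0.4, 0.3]
finger_gap: 0.0911
```

```bash
cat >> h.py <<'E'
EY=np.array([-0.35425,0.93515,0]);EX=np.cross(EY,[0,0,1])
KN=np.array([0.5937,-0.1205,0.085])
def go(P,yaw=-69.25):
    st=env.get_state();M=R.from_quat(st["tcp_rot"]);m=M.as_matrix()
    a=np.radians(yaw);y=np.array([np.cos(a),np.sin(a),0]);zz=np.array([0,0,-1.]);T=np.c_[np.cross(y,zz),y,zz]
    print("turn",np.degrees((M.inv()*R.from_matrix(T)).as_rotvec()).round(2),"shift mm",(m.T@(np.array(P)-st["tcp_pos"])*1000).round(1),
    "tcp",st["tcp_pos"].round(4),"t",st["time"],"F",st["wrist_force"].round(1),"gap",round(st["finger_gap"],4),"j6",st["joints"][5].round(2))
E
python3 -c "
from h import *
go([KN[0],KN[1],.2])"
```

```text
turn [ 1.000e-02 -1.000e-02  8.667e+01] shift mm [-530.2   53.5   14.1] tcp [0.3839 0.3694 0.2141] t 0.925 F [0.5 0.4 0.3] gap 0.0911 j6 0.42
```

Emit:
jog_arm(deltas=[0,0,50,-300,30,8,1,0,0,50,-300,30,8,1,0,0,50,-300,30,8,1,0,0,50,-300,30,8,1,0,0,50,-300,30,8,1])

```text
time: 1.55
tcp_pos: [0.504, 0.0926, 0.2062]
tcp_rot: [0.877, 0.48, 0.0, 0.0]
wrist_force: [0.6, 0.8, -0.2]
finger_gap: 0.0909
```

```bash
python3 -c "
from h import *
go([KN[0],KN[1],.2])"
```

```text
turn [ 2.000e-02 -3.000e-02  3.664e+01] shift mm [-131.1  190.4    6.2] tcp [0.504  0.0926 0.2062] t 1.55 F [ 0.6  0.8 -0.2] gap 0.0909 j6 0.71
```

Emit:
jog_arm(deltas=[0,0,36.6,-131,190,6,1,0,0,36.6,-131,190,6,1,0,0,36.6,-131,190,6,1,0,0,36.6,-131,190,6,1,0,0,36.6,-131,190,6,1])

```text
time: 2.17
tcp_pos: [0.5948, -0.1199, 0.1998]
tcp_rot: [0.983, 0.181, 0.0, 0.0]
wrist_force: [0.4, 0.5, -0.6]
finger_gap: 0.0913
```

```bash
python3 -c "
from h import *
go([KN[0],KN[1],.066])"
```

```text
turn [ 0.02 -0.01  0.16] shift mm [-1.200e+00  1.000e-01  1.338e+02] tcp [ 0.5948 -0.1199  0.1998] t 2.175 F [ 0.4  0.5 -0.6] gap 0.0913 j6 0.97
```

Emit:
jog_arm(deltas=[0,0,0.2,-1,0,60,1,0,0,0.2,-1,0,100,1,0,0,0.2,-1,0,125,1,0,0,0.2,-1,0,132,1,0,0,0.2,-1,0,132,1])

```text
time: 2.8
tcp_pos: [0.5931, -0.1174, 0.0683]
tcp_rot: [0.983, 0.182, 0.0, -0.0]
wrist_force: [0.2, -0.5, -0.0]
finger_gap: 0.0912
```

```bash
python3 -c "
from h import *
go([KN[0],KN[1],.067])
c=camera('scene');cv2.imwrite('pics/s1.png',cv2.resize(c['img'][120:320,240:480],None,fx=3,fy=3,interpolation=2))
c=camera('top');cv2.imwrite('pics/t1.png',cv2.resize(c['img'][160:340,280:500],None,fx=3,fy=3,interpolation=2))"
```

```text
turn [-0.   -0.    0.21] shift mm [-0.6  3.1  1.3] tcp [ 0.5931 -0.1174  0.0683] t 2.8 F [ 0.2 -0.5 -0. ] gap 0.0912 j6 0.97
```

View pics/s1.png

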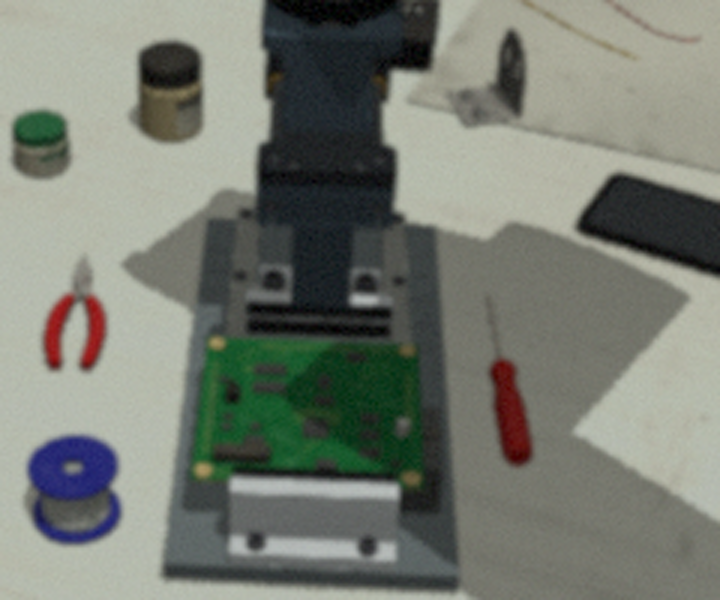

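The picture shows the finger in line with the knob and above the jaw, with the board and bystanders untouched. I'll correct by 3 mm and start closing, watching the wrist force for any off-centre grip.

Emit:
jog_arm(deltas=[0,0,0.2,0,3,1,1,0,0,0.2,0,3,1,1,0,0,0.2,0,3,1,0.45,0,0,0.2,0,3,1,0.4,0,0,0.2,0,3,1,0.36])

```text
time: 3.52
tcp_pos: [0.5941, -0.1206, 0.067]
tcp_rot: [0.984, 0.18, 0.0, 0.0]
wrist_force: [-0.3, 0.6, 0.6]
finger_gap: 0.0645
```

```bash
python3 -c "
from h import *
go([KN[0],KN[1],.067])"
```

```text
turn [ 0.    0.   -0.02] shift mm [-0.4 -0.3 -0. ] tcp [ 0.5941 -0.1206  0.067 ] t 3.525 F [-0.3  0.6  0.6] gap 0.0645 j6 0.97
```

Emit:
jog_arm(deltas=[0,0,0,0,0,0,0.2,0,0,0,0,0,0,0.2,0,0,0,0,0,0,0.2,0,0,0,0,0,0,0.2,0,0,0,0,0,0,0.2])

```text
time: 4.15
tcp_pos: [0.5941, -0.1206, 0.0669]
tcp_rot: [0.984, 0.18, -0.0, -0.0]
wrist_force: [-0.3, -0.6, 0.1]
finger_gap: 0.0249
```

```bash
python3 -c "
from h import *
go([KN[0],KN[1],.067])"
```

```text
turn [-0.    0.   -0.03] shift mm [-0.3 -0.2 -0.1] tcp [ 0.5941 -0.1206  0.0669] t 4.15 F [-0.3 -0.6  0.1] gap 0.0249 j6 0.97
```

Emit:
jog_arm(deltas=[0,0,0,0,0,0,0,0,0,0,0,0,0,0,0,0,0,0,0,0,0])

```text
time: 4.53
tcp_pos: [0.5941, -0.1206, 0.0669]
tcp_rot: [0.984, 0.18, -0.0, 0.0]
wrist_force: [0.2, -0.4, -0.3]
finger_gap: 0.025
```

```bash
python3 -c "
from h import *
go([KN[0],KN[1],.067])"
```

```text
turn [ 0.    0.   -0.03] shift mm [-0.4 -0.3 -0.1] tcp [ 0.5941 -0.1206  0.0669] t 4.525 F [ 0.2 -0.4 -0.3] gap 0.025 j6 0.97
```

The gripper holds a 25 mm object with no side load, so the grip is centred. I'll lift 11 mm, since the pin clears at 9 and stops at 13.

Emit:
jog_arm(deltas=[0,0,0,0,0,-4,0,0,0,0,0,0,-8,0,0,0,0,0,0,-11,0,0,0,0,0,0,-11,0,0,0,0,0,0,-11,0])

```text
time: 5.15
tcp_pos: [0.594, -0.1206, 0.0778]
tcp_rot: [0.984, 0.18, -0.0, -0.0]
wrist_force: [2.6, 0.6, -8.3]
finger_gap: 0.0249
```

```bash
python3 -c "
from h import *
go([KN[0],KN[1],.078])"
```

```text
turn [-0.01  0.01 -0.03] shift mm [-0.3 -0.2 -0.2] tcp [ 0.594  -0.1206  0.0778] t 5.15 F [ 2.6  0.6 -8.3] gap 0.0249 j6 0.97
```

The −8.3 N vertical force matches the spring at about 11 mm of lift, so the pin is out. Next I slide 25 mm along tool −y at a gentle pace.

Emit:
jog_arm(deltas=[0,0,0,0,-3,0,0,0,0,0,0,-6,0,0,0,0,0,0,-9,0,0,0,0,0,0,-12,0,0,0,0,0,0,-15,0,0])

```text
time: 5.78
tcp_pos: [0.5887, -0.1063, 0.0779]
tcp_rot: [0.984, 0.18, -0.0, -0.0]
wrist_force: [1.2, -0.6, -8.4]
finger_gap: 0.0249
```

```bash
python3 -c "
from h import *
go(np.array([.594,-.1206,.0778])+EY*.025)
print(env.get_state()['wrist_force']@EY)
c=camera('scene');cv2.imwrite('pics/s2.png',cv2.resize(c['img'][120:320,240:480],None,fx=3,fy=3,interpolation=2))"
```

```text
turn [-0.    0.01 -0.02] shift mm [-0.1 -9.8  0.1] tcp [ 0.5887 -0.1063  0.0779] t 5.775 F [ 1.2 -0.6 -8.4] gap 0.0249 j6 0.99
-1.0182394398924957
```

View pics/s2.png

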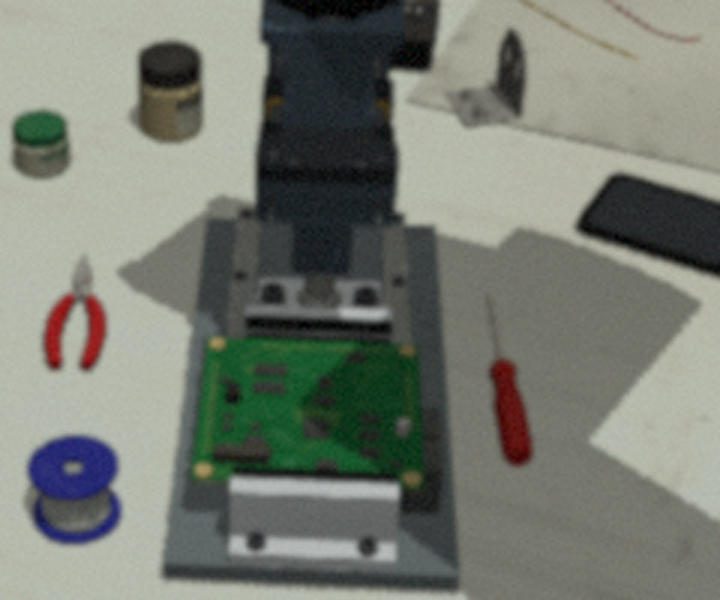

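The jaw has slid half-way. Its front is just short of the board edge at about (315,325), and the board is level and unmoved. I'll continue slowly.

Emit:
jog_arm(deltas=[0,0,0,0,-2,0,0,0,0,0,0,-4,0,0,0,0,0,0,-6,0,0,0,0,0,0,-8,0,0,0,0,0,0,-9.5,0,0])

```text
time: 6.45
tcp_pos: [0.5854, -0.0976, 0.0779]
tcp_rot: [0.984, 0.18, -0.0, -0.0]
wrist_force: [1.4, -1.6, -8.4]
finger_gap: 0.0252
```

Emit:
jog_arm(deltas=[0,0,0,0,0,0,0])

```text
time: 6.58
tcp_pos: [0.5853, -0.0975, 0.0779]
tcp_rot: [0.984, 0.18, -0.0, -0.0]
wrist_force: [0.6, 0.5, -8.1]
finger_gap: 0.0251
```

```bash
python3 -c "
from h import *
go(np.array([.594,-.1206,.0669])+EY*.025)
print(env.get_state()['wrist_force']@EY)
c=camera('scene');cv2.imwrite('pics/s3.png',cv2.resize(c['img'][120:320,240:480],None,fx=3,fy=3,interpolation=2))"
```

```text
turn [-0.02  0.01 -0.03] shift mm [-0.1 -0.3 11. ] tcp [ 0.5853 -0.0975  0.0779] t 6.575 F [ 0.6  0.5 -8.1] gap 0.0251 j6 1.0
0.23907733935417347
```

View pics/s3.png

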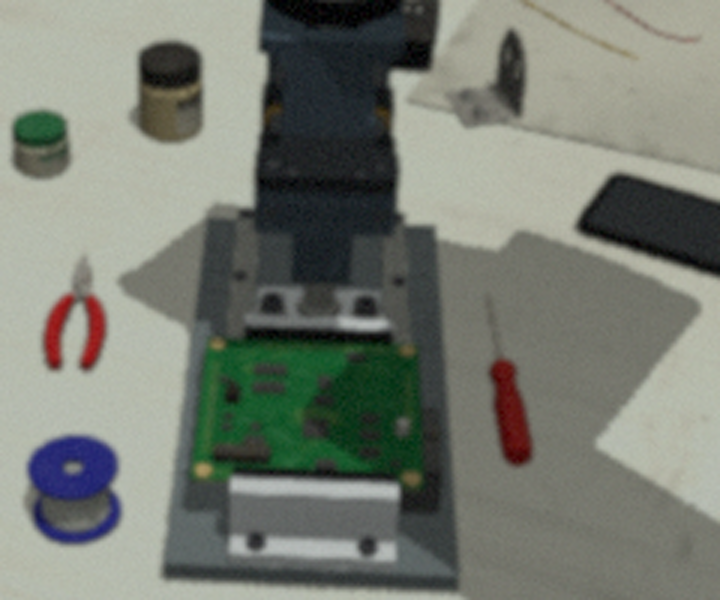

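The board edge is now inside the sliding jaw's channel at about (315,335), with no jam force. I'll lower towards the hole and check the force at the plate contact level, which is 2 mm below the current height.

Emit:
jog_arm(deltas=[0,0,0,0,0,1.5,0,0,0,0,0,0,3,0,0,0,0,0,0,4,0,0,0,0,0,0,4,0])

```text
time: 7.12
tcp_pos: [0.5854, -0.0977, 0.0739]
tcp_rot: [0.984, 0.18, -0.0, -0.0]
wrist_force: [0.1, 2.1, -6.9]
finger_gap: 0.0248
```

```bash
python3 -c "
from h import *
go(np.array([.594,-.1206,.0669])+EY*.025)
print(env.get_state()['wrist_force']@EY)"
```

```text
turn [-0.    0.01 -0.03] shift mm [-0.1 -0.5  7. ] tcp [ 0.5854 -0.0977  0.0739] t 7.125 F [ 0.1  2.1 -6.9] gap 0.0248 j6 1.0
1.9780096660450581
```

The spring force fits 7 mm of lift, so the pin has entered the hole. I'll continue down with a small −y trim.

Emit:
jog_arm(deltas=[0,0,0,0,-0.4,2,0,0,0,0,0,-0.4,4,0,0,0,0,0,-0.4,6,0,0,0,0,0,-0.4,7,0,0,0,0,0,-0.4,7,0])

```text
time: 7.75
tcp_pos: [0.5854, -0.0974, 0.0669]
tcp_rot: [0.984, 0.18, 0.0, 0.0]
wrist_force: [-0.5, -1.4, -4.6]
finger_gap: 0.0256
```

```bash
python3 -c "
from h import *
go(np.array([.594,-.1206,.0669])+EY*.025)
print(env.get_state()['wrist_force']@EY)"
```

```text
turn [ 0.01  0.   -0.02] shift mm [-0.2 -0.2  0. ] tcp [ 0.5854 -0.0974  0.0669] t 7.75 F [-0.5 -1.4 -4.6] gap 0.0256 j6 1.01
-1.1443721155658453
```

The arm still carries the spring at 4.6 N, so the pin may be a fraction of a millimetre above home. I'll press down slightly until the force shows bottoming.

Emit:
jog_arm(deltas=[0,0,0,0,0,0.5,0,0,0,0,0,0,0.8,0,0,0,0,0,0,0.8,0])

```text
time: 8.12
tcp_pos: [0.5856, -0.0974, 0.0668]
tcp_rot: [0.984, 0.18, 0.0, 0.0]
wrist_force: [-5.2, 0.2, 8.5]
finger_gap: 0.0252
```

```bash
python3 -c "
from h import *
go(np.array([.594,-.1206,.0669])+EY*.025)
print(env.get_state()['wrist_force']@EY)"
```

```text
turn [ 0.01 -0.01 -0.02] shift mm [-0.3 -0.3 -0.1] tcp [ 0.5856 -0.0974  0.0668] t 8.125 F [-5.2  0.2  8.5] gap 0.0252 j6 1.01
2.0227887101730744
```

The upward reaction of 8.5 N, with the TCP at the height where I first gripped, shows the pin is bottomed. I'll check the result in the pictures.

```bash
python3 -c "
from h import *
c=camera('scene');cv2.imwrite('pics/s4.png',cv2.resize(c['img'][180:310,285:405],None,fx=4.5,fy=4.5,interpolation=2))
t=camera('top');cv2.imwrite('pics/t4.png',cv2.resize(t['img'][180:340,270:480],None,fx=3.5,fy=3.5,interpolation=2))
s=env.get_state();print(s['wrist_force'],s['time'],s['finger_gap'])"
```

```text
[-5.58718282 -0.24727734  7.65345043] 8.225 0.025218523148847417
```

View pics/s4.png

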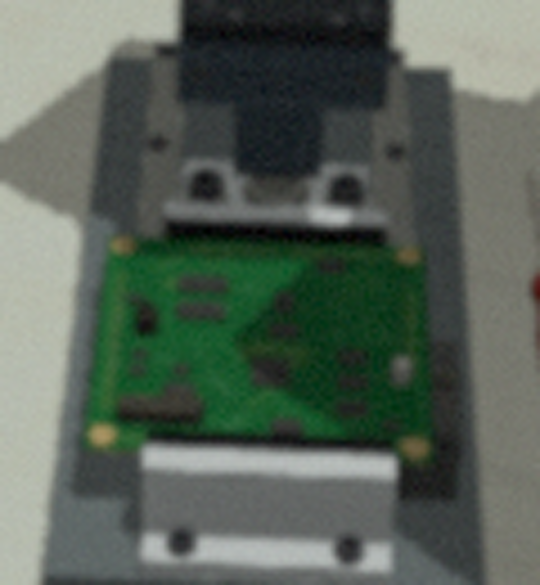

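View pics/t4.png

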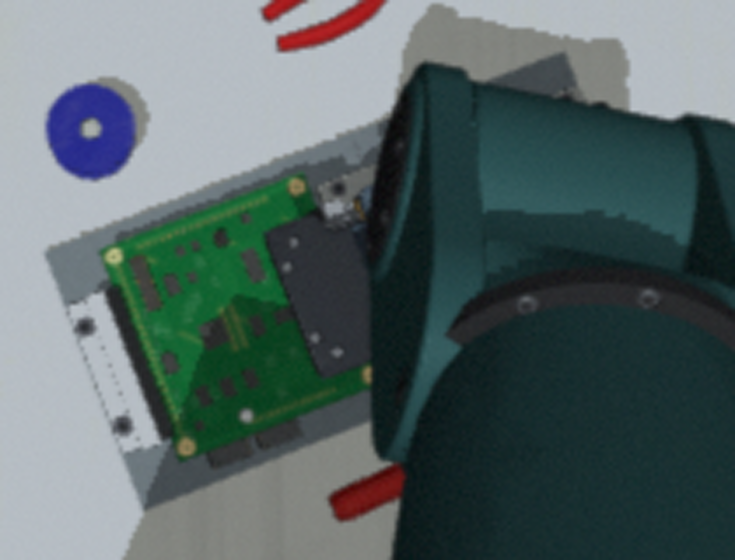

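The scene view shows the board level, with its near edge in the fixed jaw at about (270,445) and its far edge under the sliding jaw's lip at about (275,235). In the top view the standoffs at (115,256) and (297,187) are within half a pixel of where they started, and the fingers still hold the knob. I'm handing in.

```bash
python3 -c "
from h import *
finish_job()
s=env.get_state();print(s['time'],s['tcp_pos'],s['wrist_force'],s['finger_gap'])"
```

```text
Traceback (most recent call last):
NameError: name 'finish_job' is not defined
```

```bash
python3 -c "
from workcell import env,finish_job
finish_job()
s=env.get_state();print(s['time'],s['tcp_pos'],s['wrist_force'],s['finger_gap'])"
```

```text
the job is handed in; nothing more can be done
the job is handed in; nothing more can be done
```

The jaw is one hole nearer the board with the pin home, and the gripper was still holding the knob when I handed in at about 8.2 s. No verdict is reported.

I gripped the knob, pulled the pin up 11 mm, slid the jaw 25 mm towards the board and lowered the pin into the next hole.

Last checks:
- **Pin:** the spring force matched the expected lift on the way up and down. At the end the TCP was at 66.8 mm, the height at which I first gripped the knob. I then pressed down lightly and got about 8 N of upward reaction, so the pin is bottomed.
- **Jaw:** the TCP moved about 25 mm along the slide (within 0.3 mm).
- **Board:** the pictures show it level with an edge in each jaw's channel. Its standoffs are within half a pixel of where they started. Forces along the slide stayed within about 2 N in every reading, so there was no sign of jamming.
- **Grip:** the finger opening reads 25.2 mm, against the 26 mm knob in the task sheet. It read about 25 mm from the moment I gripped, so I take it as an offset in the reading.
- **Side load:** a sideways force of about 5.5 N remained on the knob, mostly across the slide. I left it.
- **Bystanders:** none look moved in the pictures. In the last one the arm hides part of the screwdriver.

The first hand-in script stopped on a missing import, so I ran it again. It was accepted, but I could not read the state after hand-in.

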